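# Lock the specimen carriage under the microscope

### The arm

A 6-joint arm with a two-finger parallel gripper is mounted at the origin on the work surface. World frame = base frame: x ahead of the robot, y to its left, z up, the work surface at z = 0. Lengths are in m, angles in rad, forces in N, time in s.
With the tool pointing down it reaches from about 0.35 to 0.95 m from the base axis. Payload 17.4 kg.
Tool frame: the origin (TCP) lies midway between the tips of the shut fingers; the grasp point (between the pads) lies bot.grip_depth behind it (bot.grip_depth is the distance from the TCP to the grasp point, in m); z points along the fingers, y is the direction in which the jaws open and shut (so a half turn about z gives the same grasp; the last joint's range is limited). The gripper opens to 93 mm and grips with 3 to 60 N. Pads are 15 mm wide; open, the fingers measure 128 mm over their backs; the gripper's body (75 mm by 188 mm) begins 65 mm behind the grasp point.
Start: joints at [1.112, 0.116, 1.442, -0, 1.584, -0.038], TCP at [0.276, 0.616, 0.219] pointing down, gripper open.
Joint ranges: [-2.83, 2.83], [-0.83, 2.19], [0.07, 2.5], [-1.14, 4.28], [0.01, 3], [-2.97, 2.97]. Speed limits (rad/s): [1.89, 1.89, 2.22, 3.14, 3.14, 3.14].

### API

Orientations are given as a unit quaternion [w, x, y, z].
In Python, from workcell import bot gives the robot as it stands.
- The arm moves only by the tool jog_arm, never from a script. Its argument "series" is text: rows parted by semicolons, each of 6 numbers parted by spaces: the shift along the tool's x, y, z in m, then the turn, a rotation vector about the tool's x, y, z in degrees. In form: x y z ax ay az; .... A call has 1 to 20 rows; each row is the pose to reach, as a shift and turn from the pose commanded when the call began, along the tool's axes at that moment; what a row does not reach only later rows make up. A row lasts 1/10 s, in which the tool goes at most 50 mm and 8.59 degrees, less where a joint would pass 70% of its speed; a pose out of reach is approached as far as the arm can. A call with a gripper value outside its range is refused whole. "jaw" is the closure, from -1 (fully open) to 1 (shut), so that 0 is half open, set as the call begins (left out, the last holds). The fingers move at their own pace and stop on an object; "newtons" is the grip in N (left out, the last holds). Time passes only in rows, so rows that repeat a pose let the fingers close. It gives the time, the measured TCP pose, the force and the opening at its end, in the units of the state.
- bot.observe(): the state, without advancing time (a new reading comes with each control period).
- bot.grab_frame(name): name is "scene" or "top" or "wrist"; returns a dict with "image" (480x640x3 uint8, red, green, blue), "depth" (480x640 float32, m along the optical axis (not along the pixel's ray), 0 where there is no reading), "fx", "fy", "cx", "cy" (pixels), "view" (4x4, takes a point from world to camera coordinates). Camera axes: x right, y down, z forward; pixel columns grow to the right and rows downward; lengths in m; the calibration is good to about 2 mm. A picture is of the moment at which its call begins.
- bot.finish_job(): hands the job in, once; it reports no verdict.
The state is a dict: "time_s": time; "joint_pos": joint angles; "qd": joint speeds; "joint_efforts": joint torques, N m; "eef_pos": TCP position; "orientation": TCP orientation; "contact_force": force on the tool from outside, world axes, zero at the start; "ft_torque": the same for the moment, N m; "gripper_width": finger opening in m.
Only numpy, scipy, OpenCV 4.12 (cv2) and the standard library are available. Lean on these libraries where they do the work, as an engineer would, in place of code of your own. Each camera call takes 0.05 s, during which the arm holds its last target. There are 200 camera calls.

### The job

Slide the specimen carriage along its slideway, under the microscope, until it is fully home against the end stop, then push the barrel bolt across, all the way, through the staple on the carriage to lock it there. If the bolt stands out in the carriage's way at the start, draw it back first. Do not bump the microscope, and leave the bottle, the jar and the wood offcut on the board where they stand, upright.

Things in the scene. Friction and masses are not known exactly. Their poses are not given: they have to be found in the camera images.
- stage: Black base board, 360 (x) x 440 (y) x 15 mm, fixed to the table, with an aluminium slideway along its own y. Origin on the table under the slideway's centre line; the board spans x -190..170, y -175..265 in this frame, which is turned up to 0.35 rad about vertical from the world's. Steel pillow blocks of the bolt stand at x -58..-48 and -142..-128, y 10, 26 mm wide, tops 73 mm over the table.
- end_stop (a point): Middle of the steel end stop's face, 36 mm above the table, at stage x 0, y -115; the carriage is home when its front end meets it. The slideway is 90 mm wide and runs from y -135 to 235 of the stage; its bed is 25 mm, the tops of its side lips 42 mm above the table. The lips keep the carriage from lifting out.
- carriage_grip (a point): Grip point, 80 mm above the table, on the carriage's upright steel handle, a post 16 (x) x 14 (y) mm that stands from 46 to 100 mm above the table. Axes as the stage's. The carriage (0.4 to 0.85 kg) is loose in the slideway, 1.5 mm play each side, and slides along stage y, home towards -y. At home this point is at stage x 0, y +78; it starts 60 to 130 mm short of that.
- carriage_front (a point): Middle of the front (-y) end of the carriage plate, 30 mm above the table; axes as the stage's. The plate is 70 mm wide and 210 long; its dark deck is 46 mm, the wood strip on it 64 mm above the table. The handle's grip point is 193 mm behind (+y).
- keeper (a point): Centre of the opening of the keeper, a steel staple (arch) on the carriage, 60 mm above the table; axes as the stage's; 19 mm to -x and 68 mm to -y of the carriage handle's point. Opening 17 mm wide (y), 46 to 72 mm above the table, 14 mm deep (x); arch 33 mm wide, top at 80 mm. At home it is at stage x -19, y +10, in line with the bolt.
- bolt (a joint): Travel of the bolt along the stage's +x, m: 0 drawn right back, 0.050 fully shot. Stays where it is left; friction about 3 N. Starts anywhere from 0 to 0.042. Beyond about 0.024 it stands in the staple's path and blocks the carriage from coming home.
- bolt_tip (a point): Round-nosed tip of the bolt, a steel rod 12 mm in diameter, 60 mm above the table, at stage x = -52 mm + travel (joint bolt), y +10. Axes as the stage's, x along the bolt towards the carriage.
- bolt_grip (a point): Grip point, 105 mm above the table, on the bolt's upright steel handle, a post 14 x 14 mm that rises from the rod to 120 mm above the table, 65 mm behind (-x of) the tip. It moves with the bolt: stage x = -117 mm + travel, y +10. Axes as the stage's.
- microscope: White microscope fixed to the stage, origin 15 mm above the table at stage x 0, y -115. Head 68 mm across, centred at stage x +14, y -115, underside 118 mm and top 340 mm above the table, eyepieces towards -y. Steel column 28 mm in diameter, 325 mm high, at stage x +115, y -115 (clamp 50 mm wide); an arm joins them 185 to 215 mm above the table.
- bottle_mid (a point): Centre of the amber bottle, upright, 56 mm diameter, 150 mm tall, its foot on the board 15 mm above the table. Bystander.
- offcut_mid (a point): Centre of the wood offcut with a bark edge, 50 x 44 x 30 mm, lying on the board. Bystander.
- jar_mid (a point): Centre of the small jar with a white cap, upright, 48 mm diameter, 55 mm tall, standing on the board. Bystander. The three bystanders start in any order at about stage (x, y) = (-125, 140), (115, 50) and (115, 190) mm, up to 15 mm off each way.

How it is judged:
On the way, in this order (a step that is already met when the one before it is completed fails the run):
1. the carriage is home against its end stop, the bolt still out of the staple (y of keeper in the frame of stage between 0.0065 and 0.0135 m and x of bolt_tip in the frame of keeper below -0.001 m), for 0.2 s.
2. the bolt is pushed fully through the staple (y of keeper in the frame of stage between 0.0065 and 0.0135 m and x of bolt_tip in the frame of keeper above 0.012 m and value of joint bolt above 0.045 m), for 0.2 s.
At the end, for the whole second after the job is handed in: The carriage is home (keeper within 3.5 mm of its home position along the slideway), the bolt is through the staple, within 5 mm of its full 50 mm throw and at rest (all of step 2 and y of bolt_tip in the frame of keeper between -0.006 and 0.006 m and velocity of joint bolt between -0.005 and 0.005 m/s); the robot touches nothing.
It fails at once if the microscope is bumped (over 5 N) (contact force between microscope and anything else above 5 N).
It fails at once if a bystander (bottle, jar, offcut) is moved over 20 mm or tipped (distance of any of bottle_mid, offcut_mid, jar_mid from where it was at the start of the episode above 0.02 m or angle between any of bottle_mid, offcut_mid, jar_mid's own z axis and vertical above 0.35 rad).
It also fails if it takes over 64 s, if anything falls off the work surface, if the arm or the gripper's body presses on something with over 40 N, if the wrist force passes 120 N, or if a joint passes its speed limit or range.

## Working session

There is one attempt and no reset: what is moved stays moved. The work goes in short steps, Python scripts to look and compute and a tool call to move; the robot and the scene stay as the last step left them, time stands still between calls to the robot, and variables do not carry over. Pictures are saved under pics/ and viewed, on a budget of 10 in all, crops included, one or two more only if the job needs it, and the job is handed in when it is done.

Besides the shell and the picture viewer there is one more tool, called after "Call:" as a command line: name --argument value ..., lists and objects as JSON in quotes. jog_arm: Moves the arm, as the interface text tells. Its arguments: {"type":"object","properties":{"series":{"type":"string"},"jaw":{"type":"number"},"newtons":{"type":"number"}},"required":["series"]}

```bash
mkdir -p pics; ls; python3 - <<'E'
from workcell import bot
import cv2,numpy as np,pickle
F={n:bot.grab_frame(n) for n in("scene","top","wrist")}
pickle.dump(F,open('f0.pkl','wb'))
for n in F: cv2.imwrite(f'pics/{n}0.png',F[n]["image"][:,:,::-1])
for n in F: print(n,F[n]["fx"],F[n]["cx"],F[n]["cy"],np.round(F[n]["view"],3).tolist())
print(bot.observe(),bot.grip_depth)
E
```

```text
pics
scene 456.3552197999562 323.18299144535086 240.906198195675 [[0.112, 0.994, -0.009, -0.038], [0.787, -0.094, -0.61, -0.405], [-0.607, 0.061, -0.792, 1.101], [0.0, 0.0, 0.0, 1.0]]
top 577.7496005396102 311.50047609352447 237.47582907388673 [[-0.016, -1.0, -0.025, 0.007], [-0.99, 0.02, -0.143, 0.589], [0.143, 0.022, -0.989, 0.737], [0.0, 0.0, 0.0, 1.0]]
wrist 347.52328988136566 317.26718576283554 235.52308476285663 [[0.409, 0.913, -0.001, -0.674], [0.871, -0.39, 0.298, -0.033], [0.272, -0.123, -0.954, 0.391], [0.0, 0.0, 0.0, 1.0]]
{'time_s': 0.15, 'joint_pos': array([ 1.11220059e+00,  1.16375694e-01,  1.44208579e+00, -4.09677400e-05,
        1.58400394e+00, -3.77777441e-02]), 'qd': array([ 0.00014053, -0.00189125, -0.00090081, -0.00231466,  0.00028487,
       -0.00090128]), 'joint_efforts': array([ 1.10929359e-03, -7.21767998e+01, -6.22951555e+01,  7.81222223e-02,
        2.26191262e-02, -4.58070770e-05]), 'eef_pos': array([0.27568241, 0.615974  , 0.218091  ]), 'orientation': array([-8.73424451e-05,  2.08860130e-01,  9.77945426e-01, -4.28047429e-04]), 'contact_force': array([ 0.65473712,  0.04707918, -0.42482888]), 'ft_torque': array([ 0.01231272, -0.00163556, -0.06293207]), 'gripper_width': 0.09308947335144539} 0.0188
```

View pics/top0.png

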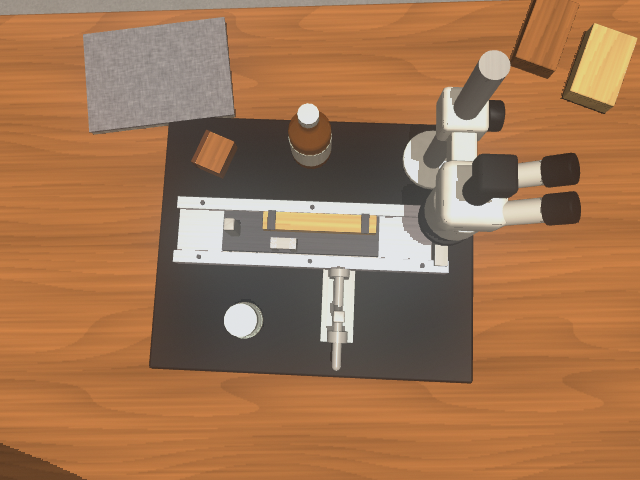

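View pics/scene0.png

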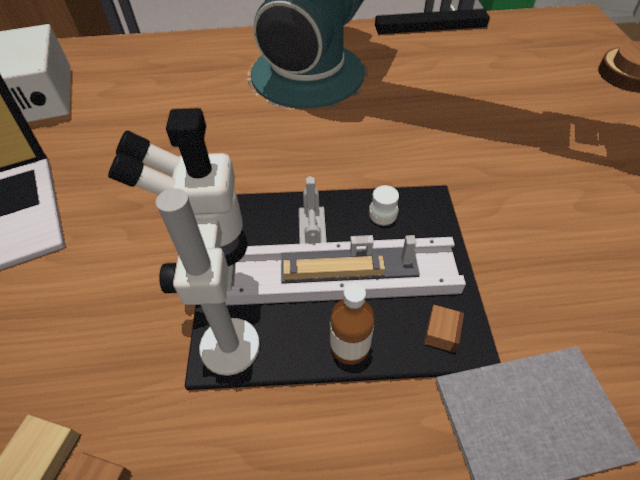

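The top view shows the carriage handle at (230,224), the staple at (283,243), and the bolt handle at (339,317) between its blocks at (338,335) and (339,272). The bolt looks mostly drawn back. The jar is at (243,320), the bottle at (310,140) and the offcut at (213,152). The scene view agrees with this.

```bash
cat >h.py <<'E'
import numpy as np,cv2
def cloud(f):
    v,u=np.mgrid[:480,:640]; d=f["depth"]
    p=np.stack([(u-f["cx"])/f["fx"]*d,(v-f["cy"])/f["fy"]*d,d],-1)
    V=f["view"]; w=(p-V[:3,3])@V[:3,:3]; w[d==0]=np.nan
    return w
def ray(f,u,v,z):
    V=f["view"];c=-V[:3,:3].T@V[:3,3]; r=V[:3,:3].T@np.array([(u-f["cx"])/f["fx"],(v-f["cy"])/f["fy"],1]); return (c+r*(z-c[2])/r[2])[:2]
E
python3 - <<'E'
from h import *
import pickle
F=pickle.load(open('f0.pkl','rb'));f=F["top"];w=cloud(f);im=f["image"].astype(int)
def rect(m,n):
    r=cv2.minAreaRect((w[m][:,:2]*1000).astype(np.float32)); print(n,m.sum(),r,np.round(cv2.boxPoints(r)).tolist());return r
v,u=np.mgrid[:480,:640]
z=w[...,2]
mx=im.max(-1)
reg=(u>140)&(u<490)&(v>105)&(v<395)
b=reg&(mx<60)&(abs(z-.015)<.006)
b=cv2.morphologyEx(b.astype(np.uint8),cv2.MORPH_OPEN,np.ones((3,3)))>0
rect(b,"board")
l=reg&(u<450)&(v>190)&(v<280)&(abs(z-.042)<.004)&(mx>150)
l=cv2.morphologyEx(l.astype(np.uint8),cv2.MORPH_OPEN,np.ones((3,3)))>0
r=rect(l,"lips")
for n,(u0,u1,v0,v1,z0,z1) in dict(hand=(215,250,205,240,.09,.11),keep=(262,305,228,258,.074,.09),bolth=(325,355,290,340,.112,.13),rod=(325,355,200,390,.061,.07),blocks=(325,355,250,350,.07,.078),jar=(215,270,290,350,.06,.09),offcut=(180,245,120,180,.035,.06),bottle=(280,340,90,175,.14,.19),deck=(215,400,200,265,.043,.05)).items():
    m=(u>=u0)&(u<u1)&(v>=v0)&(v<v1)&(z>z0)&(z<z1)
    p=w[m]
    if len(p): print(n,len(p),np.median(p,0).round(4),(p.min(0).round(4)),p.max(0).round(4), ((p.min(0)+p.max(0))/2).round(4))
E
```

```text
board 0 ((0.0, 0.0), (0.0, 0.0), 0.0) [[0.0, 0.0], [0.0, 0.0], [0.0, 0.0], [0.0, 0.0]]
lips 5683 ((594.5958862304688, -2.7378082275390625), (370.4349670410156, 90.67625427246094), 86.59395599365234) [[538.0, -185.0], [629.0, -190.0], [651.0, 179.0], [560.0, 185.0]]
hand 160 [0.5997 0.0982 0.0998] [0.592  0.0917 0.0903] [0.6082 0.1062 0.103 ] [0.6001 0.0989 0.0966]
keep 296 [0.5772 0.032  0.0804] [0.5695 0.0155 0.0742] [0.5853 0.0492 0.0846] [0.5774 0.0323 0.0794]
bolth 139 [ 0.4828 -0.0365  0.1201] [ 0.4758 -0.0427  0.117 ] [ 0.489  -0.0295  0.1232] [ 0.4824 -0.0361  0.1201]
rod 1327 [ 0.527  -0.0368  0.0651] [ 0.4155 -0.0608  0.061 ] [ 0.6182 -0.0219  0.07  ] [ 0.5168 -0.0413  0.0655]
blocks 243 [ 0.4621 -0.0365  0.0727] [ 0.4507 -0.0493  0.07  ] [ 0.5434 -0.0247  0.0763] [ 0.497  -0.037   0.0732]
jar 905 [0.4806 0.088  0.0702] [0.4601 0.0673 0.0606] [0.502  0.1097 0.0741] [0.4811 0.0885 0.0673]
offcut 1204 [0.7107 0.13   0.0452] [0.6802 0.1012 0.035 ] [0.7428 0.1605 0.0494] [0.7115 0.1308 0.0422]
bottle 461 [ 0.7152 -0.0048  0.1651] [ 0.7048 -0.0166  0.1411] [0.7315 0.0082 0.1687] [ 0.7182 -0.0042  0.1549]
deck 4842 [0.5861 0.0105 0.0458] [ 0.5508 -0.123   0.043 ] [0.6432 0.127  0.05  ] [0.597  0.002  0.0465]
```

Stage frame from the lip rectangle (370 × 91 mm, as specified): origin (0.5916, -0.0526), y axis (0.0594, 0.998). The carriage handle is at stage y ≈ 0.151, so it has 73 mm to go. Bolt travel is about 7 mm, clear of the staple. I'll push both with shut fingers, tool y along stage y.

Call:
jog_arm --series "-0.4925 -0.2989 0 0 0 -20.7;-0.4925 -0.2989 0 0 0 -20.7;-0.4925 -0.2989 0 0 0 -20.7;-0.4925 -0.2989 0 0 0 -20.7;-0.4925 -0.2989 0 0 0 -20.7;-0.4925 -0.2989 0 0 0 -20.7;-0.4925 -0.2989 0 0 0 -20.7;-0.4925 -0.2989 0 0 0 -20.7;-0.4925 -0.2989 0 0 0 -20.7;-0.4925 -0.2989 0 0 0 -20.7;-0.4925 -0.2989 0 0 0 -20.7;-0.4925 -0.2989 0 0 0 -20.7;-0.4925 -0.2989 0 0 0 -20.7;-0.4925 -0.2989 0 0 0 -20.7;-0.4925 -0.2989 0 0 0 -20.7;-0.4925 -0.2989 0 0 0 -20.7" --jaw 1 --newtons 20

```text
time_s: 1.75
eef_pos: [0.6027, 0.1431, 0.2188]
orientation: [0.0, 0.029, 1.0, 0.0]
contact_force: [0.8, 0.6, 0.2]
gripper_width: 0.0006
```

Call:
jog_arm --series "0 0 0.04 0 0 0;0 0 0.08 0 0 0;0 0 0.12 0 0 0;0 0 0.14 0 0 0;0 0 0.153 0 0 0;0 0 0.153 0 0 0;0 -0.01 0.153 0 0 0;0 -0.014 0.153 0 0 0;0 -0.018 0.153 0 0 0;0 -0.022 0.153 0 0 0;0 -0.026 0.153 0 0 0;0 -0.03 0.153 0 0 0;0 -0.034 0.153 0 0 0;0 -0.038 0.153 0 0 0;0 -0.042 0.153 0 0 0;0 -0.046 0.153 0 0 0;0 -0.05 0.153 0 0 0;0 -0.05 0.153 0 0 0"

```text
time_s: 3.55
eef_pos: [0.6006, 0.092, 0.0665]
orientation: [0.001, 0.03, 1.0, 0.0]
contact_force: [0.5, 1.0, 0.6]
gripper_width: 0.0005
```

```bash
cat >m.py <<'E'
from h import *
from workcell import bot
import sys
f=bot.grab_frame("top");w=cloud(f);z=w[...,2]
yd=np.array([.0594,.998]);xd=np.array([.998,-.0594]);o=np.array([.5916,-.0526])
S=np.stack([(w[...,:2]-o)@xd,(w[...,:2]-o)@yd,z],-1)*1000
def med(n,m): p=S[m];print(n,len(p),np.round(np.nanmedian(p,0),1) if len(p) else '', np.round(p.min(0),1) if len(p) else '',np.round(p.max(0),1) if len(p) else '')
x,y=S[...,0],S[...,1]
med("keeper",(abs(x+19)<12)&(y>-10)&(y<100)&(abs(z-.08)<.005))
med("handle",(abs(x)<12)&(y>60)&(y<170)&(abs(z-.1)<.006))
med("boltH",(x<-50)&(x>-125)&(abs(y-10)<12)&(abs(z-.12)<.005))
e=bot.observe();print(e["time_s"],e["contact_force"],((e["eef_pos"][:2]-o)@xd).round(4),((e["eef_pos"][:2]-o)@yd).round(4))
if len(sys.argv)>1: cv2.imwrite(sys.argv[1],f["image"][:,:,::-1])
E
python3 m.py pics/a.png
```

```text
keeper 189 [-20.8  47.6  80.3] [-26.3  37.1  75.2] [-12.4  69.4  83.4]
handle 0   
boltH 139 [-109.7    9.6  120.3] [-116.6    3.3  115.1] [-103.3   16.7  123. ]
3.6 [-0.1753363   1.44064836  0.54451359] 0.0003 0.1449
```

View pics/a.png

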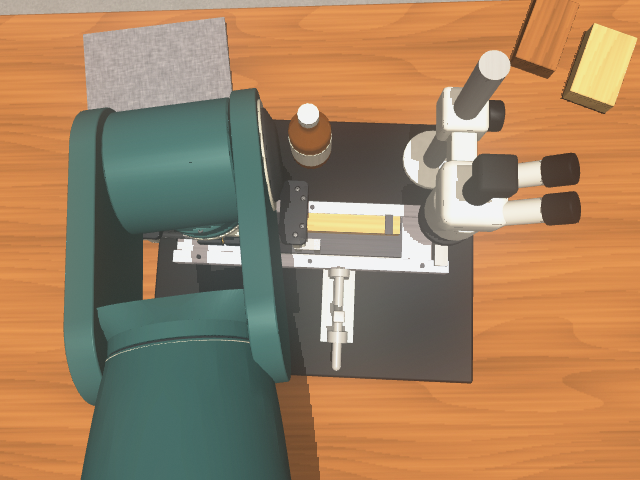

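The carriage strip has moved about 23 px right in the picture, to (400,224), so the handle is near stage y 0.120. The arm is clear of the bottle and the bolt.

Call:
jog_arm --series "0 -0.004 0 0 0 0;0 -0.008 0 0 0 0;0 -0.012 0 0 0 0;0 -0.016 0 0 0 0;0 -0.02 0 0 0 0;0 -0.024 0 0 0 0;0 -0.028 0 0 0 0;0 -0.032 0 0 0 0;0 -0.035 0 0 0 0;0 -0.037 0 0 0 0;0 -0.038 0 0 0 0;0 -0.039 0 0 0 0;0 -0.039 0 0 0 0"

```text
time_s: 4.9
eef_pos: [0.5981, 0.0535, 0.0661]
orientation: [0.0, 0.03, 1.0, 0.0]
contact_force: [1.1, 4.9, 4.1]
gripper_width: 0.0003
```

```bash
python3 m.py
```

```text
keeper 152 [-22.2   6.5  80.5] [-26.3  -2.   75.3] [-12.   30.9  84.4]
handle 0   
boltH 138 [-110.     9.6  120.1] [-116.6    3.2  116.7] [-103.3   16.7  123.3]
4.95 [0.51172459 4.93129483 4.07586101] 0.0002 0.1063
```

Call:
jog_arm --series "0 -0.001 0 0 0 0;0 -0.002 0 0 0 0;0 -0.003 0 0 0 0;0 -0.003 0 0 0 0"

```text
time_s: 5.35
eef_pos: [0.5979, 0.0505, 0.066]
orientation: [0.0, 0.03, 1.0, 0.0]
contact_force: [0.1, 4.9, 3.8]
gripper_width: 0.0004
```

Call:
jog_arm --series "0 -0.001 0 0 0 0;0 -0.001 0 0 0 0"

```text
time_s: 5.55
eef_pos: [0.5978, 0.0495, 0.0659]
orientation: [0.0, 0.03, 1.0, 0.0]
contact_force: [0.2, 5.7, 2.8]
gripper_width: 0.0005
```

Call:
jog_arm --series "0 -0.0005 0 0 0 0;0 -0.001 0 0 0 0;0 -0.001 0 0 0 0"

```text
time_s: 5.85
eef_pos: [0.5978, 0.0489, 0.066]
orientation: [0.0, 0.03, 1.0, 0.001]
contact_force: [1.0, 8.5, 4.2]
gripper_width: 0.0006
```

```bash
python3 m.py
```

```text
keeper 150 [-22.2   1.5  80.1] [-26.2  -6.4  75.1] [-11.9  25.7  83.5]
handle 0   
boltH 139 [-109.7    9.6  120.1] [-116.6    3.3  116.7] [-103.3   16.7  123.1]
5.9 [0.84812155 8.54333709 3.76074454] 0.0001 0.1017
```

Call:
jog_arm --series "0 -0.0005 0 0 0 0;0 -0.001 0 0 0 0;0 -0.001 0 0 0 0"

```text
time_s: 6.2
eef_pos: [0.5978, 0.0488, 0.0661]
orientation: [0.0, 0.029, 1.0, 0.001]
contact_force: [1.3, 16.1, 3.9]
gripper_width: 0.0003
```

```bash
python3 m.py
```

```text
keeper 150 [-22.4   1.4  80.4] [-26.2  -6.3  75.2] [-11.9  25.7  83.5]
handle 0   
boltH 138 [-110.     9.6  120. ] [-116.6    3.3  116.6] [-103.3   16.7  123.2]
6.25 [ 0.66635291 16.27763231  3.16257332] 0.0001 0.1016
```

The stop is confirmed: force climbed to 16 N with no further motion. Backing off and going behind the bolt handle.

Call:
jog_arm --series "0 0.01 0 0 0 0;0 0.02 0 0 0 0;0 0.02 -0.04 0 0 0;0 0.02 -0.08 0 0 0;0 0.02 -0.1 0 0 0;0.03 0 -0.1 0 0 0;0.07 -0.03 -0.1 0 0 0;0.1 -0.06 -0.1 0 0 0;0.13 -0.08 -0.1 0 0 0;0.142 -0.0915 -0.1 0 0 0;0.142 -0.0915 -0.1 0 0 0;0.142 -0.0915 -0.1 0 0 0"

```text
time_s: 7.45
eef_pos: [0.451, -0.0354, 0.1658]
orientation: [0.0, 0.03, 1.0, 0.0]
contact_force: [0.4, -0.1, 0.1]
gripper_width: 0.0008
```

```bash
python3 m.py pics/b.png; python3 -c "
from workcell import bot;print(bot.observe()['eef_pos'])"
```

```text
keeper 307 [-18.9   9.5  80.5] [-26.3  -6.3  75. ] [-7.1 82.8 84.2]
handle 147 [ -0.3  77.8 100.1] [-8.4 70.8 94.2] [  7.8  84.7 102.7]
boltH 0   
7.5 [ 0.40231294 -0.04248218 -0.45445672] -0.1412 0.009
[ 0.45115581 -0.03518255  0.16568024]
```

View pics/b.png

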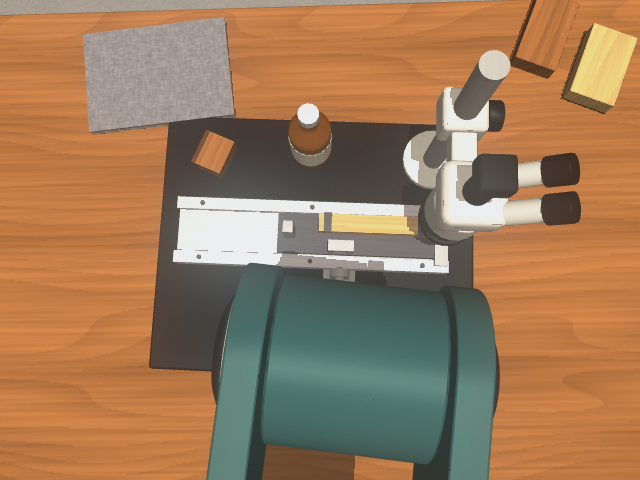

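With the arm moved off, the handle reads stage y 77.8 mm and the staple 9.5 mm, so the carriage is home. In the picture the staple at (340,245) is in line with the bolt block at (339,272). Now lowering behind the bolt handle and pushing.

Call:
jog_arm --series "0 0.001 0.03 0 0 0;0 0.001 0.06 0 0 0;0 0.001 0.075 0 0 0;0 0.001 0.075 0 0 0;-0.005 0.001 0.075 0 0 0;-0.01 0.001 0.075 0 0 0;-0.014 0.001 0.075 0 0 0;-0.018 0.001 0.075 0 0 0;-0.022 0.001 0.075 0 0 0;-0.026 0.001 0.075 0 0 0;-0.03 0.001 0.075 0 0 0;-0.034 0.001 0.075 0 0 0;-0.038 0.001 0.075 0 0 0;-0.042 0.001 0.075 0 0 0;-0.046 0.001 0.075 0 0 0;-0.05 0.001 0.075 0 0 0;-0.053 0.001 0.075 0 0 0;-0.053 0.001 0.075 0 0 0"

```text
time_s: 9.3
eef_pos: [0.5037, -0.0378, 0.0905]
orientation: [0.0, 0.03, 1.0, 0.0]
contact_force: [-0.1, 0.4, 0.2]
gripper_width: 0.0003
```

Call:
jog_arm --series "-0.001 0 0 0 0 0;-0.002 0 0 0 0 0;-0.003 0 0 0 0 0;-0.003 0 0 0 0 0"

```text
time_s: 9.7
eef_pos: [0.5063, -0.0379, 0.0905]
orientation: [-0.0, 0.03, 1.0, 0.0]
contact_force: [-1.1, 0.7, -0.5]
gripper_width: 0.0006
```

Call:
jog_arm --series "-0.001 0 0 0 0 0;-0.002 0 0 0 0 0;-0.002 0 0 0 0 0"

```text
time_s: 10.0
eef_pos: [0.5082, -0.038, 0.0905]
orientation: [-0.0, 0.03, 1.0, 0.0]
contact_force: [-4.5, -0.2, -1.0]
gripper_width: 0.0006
```

```bash
python3 m.py
```

```text
keeper 0   
handle 0   
boltH 0   
10.05 [-3.57615914  1.30694723  0.38091887] -0.0841 0.0096
```

Call:
jog_arm --series "-0.001 0 0 0 0 0;-0.002 0 0 0 0 0;-0.002 0 0 0 0 0"

```text
time_s: 10.35
eef_pos: [0.5083, -0.038, 0.0905]
orientation: [-0.003, 0.03, 1.0, 0.0]
contact_force: [-25.8, 2.0, 11.9]
gripper_width: 0.0004
```

Call:
jog_arm --series "-0.0005 0 0 0 0 0;-0.001 0 0 0 0 0;-0.001 0 0 0 0 0"

```text
time_s: 10.65
eef_pos: [0.5084, -0.038, 0.0905]
orientation: [-0.004, 0.03, 1.0, 0.0]
contact_force: [-36.4, 2.0, 16.9]
gripper_width: 0.0003
```

Call:
jog_arm --series "-0.0005 0 0 0 0 0;-0.001 0 0 0 0 0;-0.001 0 0 0 0 0"

```text
time_s: 10.95
eef_pos: [0.5085, -0.038, 0.0905]
orientation: [-0.005, 0.03, 1.0, 0.0]
contact_force: [-47.7, 3.3, 23.3]
gripper_width: 0.0007
```

Hard stop. Backing off and checking.

Call:
jog_arm --series "0.005 0 0 0 0 0;0.015 0 0 0 0 0;0.03 0 0 0 0 0;0.03 0 -0.04 0 0 0;0.03 0 -0.08 0 0 0;0.03 0.04 -0.1 0 0 0;0.03 0.08 -0.12 0 0 0;0.03 0.12 -0.12 0 0 0;0.03 0.16 -0.12 0 0 0;0.03 0.2 -0.12 0 0 0;0.03 0.24 -0.12 0 0 0;0.03 0.26 -0.12 0 0 0;0.03 0.26 -0.12 0 0 0"

```text
time_s: 12.25
eef_pos: [0.4975, 0.2251, 0.2105]
orientation: [0.0, 0.028, 1.0, 0.0]
contact_force: [0.1, 0.3, 0.2]
gripper_width: 0.0006
```

```bash
python3 m.py pics/c.png; python3 -c "
from h import *
from workcell import bot
w=cloud(bot.grab_frame('top'))
v,u=np.mgrid[:480,:640];z=w[...,2]
for n,(a,b,c,d,e,g) in dict(jar=(215,270,290,350,.06,.09),offcut=(180,245,120,180,.035,.06),bottle=(280,340,90,175,.14,.19)).items():
  p=w[(u>=a)&(u<b)&(v>=c)&(v<d)&(z>e)&(z<g)];print(n,len(p),np.median(p,0) if len(p) else '')"
```

```text
keeper 307 [-18.9  10.4  80.4] [-26.2  -6.3  75.3] [-7.5 83.  84.7]
handle 146 [ -0.2  77.9 100.1] [-8.3 70.8 94.8] [  7.5  84.8 103.5]
boltH 135 [-67.5   9.9 120. ] [-73.9   3.6 115.7] [-60.3  17.  122.9]
12.3 [-0.16264267 -0.80393409 -0.08955522] -0.1102 0.2702
jar 907 [0.48058102 0.08825017 0.07030154]
offcut 1203 [0.71033641 0.13004144 0.04522932]
bottle 461 [ 0.71524589 -0.00483179  0.16516898]
```

View pics/c.png

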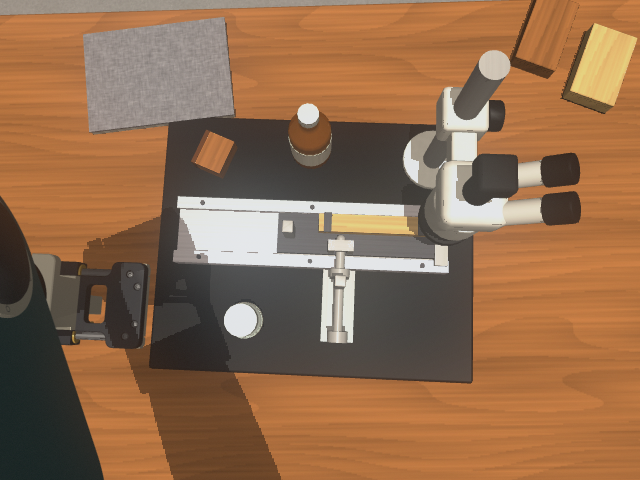

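The bolt handle is at (340,281), stage x -67.5, which is about 49.5 mm of travel. The tip shows beyond the staple at (340,238), the carriage is home, the bystanders haven't moved and the arm is clear.

```bash
python3 -c "
from workcell import bot;print(bot.finish_job())"
```

```text
the job is handed in; nothing more can be done
None
```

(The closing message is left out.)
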